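# Check a battery pack for swelling in the bench caliper

### The job

Check the brown battery pack for swelling: stand it on the bed of the bench caliper between the jaws, its 30 mm thickness across them, and let go of it. Then slide the moving jaw by its thumb post until the pack is nipped lightly between both jaws, with about 5 N, never crushing it nor cocking the jaw, and leave it nipped there for reading. Leave everything else on the counter alone.

Things in the scene. Friction and masses are not known exactly. Their poses are not given: they have to be found in the camera images.
- gauge: Bench caliper lying flat, fixed to the counter: dark steel bed 200 (x) x 280 (y) x 12 mm. Origin: centre of the bed's underside; z up. Moving jaw at the +y side, closing towards -y. The fixed jaw is an anvil bar on the bed, 107 (x) x 20 (y) mm, top 45 mm above the counter; its face looks to +y at y = -65 to -25 mm, set differently each time and not reported: find it by feel.
- bed_seat (a point): Point on the bed's top (12 mm above the counter) at gauge x = -8, y = +12 mm: a pack standing centred here, square with the gauge, starts clear of both jaws by 20 mm or more. The pack's centre must stay within 15 mm of this x; y is free, as the jaw pushes the pack along to the anvil.
- beam (a point): Middle of the beam's top at gauge x = +70, y = 0 mm, 40 mm above the counter. The steel beam, 14 mm wide, runs along the gauge's y and carries the moving jaw; end blocks at y = +-131 mm, 42 mm high.
- carriage (a joint): Travel of the moving jaw's carriage along the beam (m): 0 fully open, growing as it closes towards the gauge's -y, at most 0.11; starts at 0 to 0.02. Slides against a steady friction of 4 N and stays where left. At 0 the jaw's face is at gauge y = +69 mm. The carriage is a block 40 (x) x 52 (y) mm, top (with the jaw's plate) 53 mm above the counter.
- jaw: Moving steel jaw, rocking a little about a vertical axis on its carriage. Origin on that axis, 12 mm above the counter; axes as the gauge's. Arm x = -125 to -18, y = -26 (face) to -12 mm, 3 to 33 mm above the bed. Sprung at 10 N m/rad: pushing the arm off the post cocks it, and so does nipping the pack too hard (about 0.3 degree per N). Over 2.3 degrees counts as cocked.
- jaw_face (a point): Middle of the moving jaw's measuring face where the pack bears, 30 mm above the counter, 78 mm in front of the beam's middle; axes as the jaw's.
- post_top (a point): Centre of the top of the jaw's round thumb post, a steel pin 18 mm in diameter standing right on the rocking axis: top 95 mm above the counter, graspable down to 60 mm above it. Pushed here along -y the jaw slides without cocking; the nip on the pack is the push less the 4 N of friction.
- pack: Brown plastic battery pack, a block 44 (x) x 30 (y) x 40 (z) mm, about 0.14 kg, with two metal contacts on top, standing on the counter. Origin: centre of its underside. Half a turn about z makes no difference. It must not be nipped with more than 7 N (3 to 7 N is right).
- pen: Bystander: tortoiseshell plastic pen, 125 mm long, 11 mm thick, lying on the counter. Origin: centre of its underside. Not to be disturbed.
- stamp_pad: Bystander: squat black stamp pad case, 90 x 60 x 18 mm. Origin: centre of its underside. Not to be disturbed.
- key_ring: Bystander: chrome ring, 34 mm across, with two flat keys, 4 mm thick. Origin: centre of its underside. Not to be disturbed.
- paper_roll: Bystander: white paper roll standing on end, 56 mm across, 57 mm tall. Origin: centre of its underside. Not to be disturbed.
- mug: Bystander: earthenware mug, 80 mm across, 90 mm tall. Origin: centre of its underside. Not to be disturbed.
- screwdriver: Bystander: small screwdriver lying on the counter. Origin: centre of its underside. Not to be disturbed.

How it is judged:
By the outcome, as a careful person would: the job done as asked, in the order asked, and still so for the second after the job is handed in, with the robot touching nothing.
It also fails if it takes over 72 s, if anything falls off the work surface, if the arm or the gripper's body presses on something with over 40 N, if the wrist force passes 120 N, or if a joint passes its speed limit or range.

### The arm

A 7-joint arm with a two-finger parallel gripper is mounted at the origin on the work surface. World frame = base frame: x ahead of the robot, y to its left, z up, the work surface at z = 0. Lengths are in m, angles in rad, forces in N, time in s.
With the tool pointing down it reaches from about 0.425 to 0.875 m from the base axis. Payload 4.7 kg.
Tool frame: the origin (TCP) lies between the finger pads; the fingertips stand r.tcp_to_tips ahead of it and the grasp point (between the pads) lies 5 mm behind it (r.tcp_to_tips is the distance from the TCP to the fingertips, in m); z points along the fingers, y is the direction in which the jaws open and shut (so a half turn about z gives the same grasp; the last joint's range is limited). The gripper opens to 87 mm and grips with 3 to 60 N. Pads are 19 mm wide; open, the fingers measure 117 mm over their backs; the gripper's body (75 mm by 190 mm) begins 51 mm behind the grasp point.
Start: joints at [-1.217, 0.321, -0.07, 1.45, 0.023, 1.371, -0.057], TCP at [0.217, 0.613, 0.237] pointing down, gripper open.
Joint ranges: [-2.86, 2.86], [-0.3, 2.09], [-1.38, 1.24], [0.06, 2.45], [-1.56, 4.7], [0.09, 2.05], [-2.69, 2.69]. Speed limits (rad/s): [2.57, 2.57, 3.14, 3.14, 3.14, 3.14, 3.14].

### API

Orientations are given as a unit quaternion [x, y, z, w].
In Python, from station import r gives the robot as it stands. The module is installed in compiled form; this text tells all that it offers.
- The arm moves only by the tool play_rows, never from a script. Its argument "moves" is one flat list of numbers, 7 for each row, row after row: the shift along the world's x, y, z in mm, then the turn, a rotation vector about the world's x, y, z in rad, then the opening, from 0 (shut) to 1 (fully open). In form: [tx, ty, tz, rx, ry, rz, gripper, tx, ty, tz, rx, ry, rz, gripper, ...]. A call has 1 to 10 rows; each row is the pose to reach, as a shift and turn from the pose measured when the call began; what a row does not reach only later rows make up. A row lasts 1/10 s, in which the tool goes at most 50 mm and 8.59 degrees, less where a joint would pass 70% of its speed; a pose out of reach is approached as far as the arm can. A call with a gripper value outside its range is refused whole. The fingers move at their own pace and stop on an object; "newtons" is the grip in N (left out, the last holds). Time passes only in rows, so rows that repeat a pose let the fingers close. It gives the time, the measured TCP pose, the force and the opening at its end, in the units of the state.
- r.sense(): the state, without advancing time (a new reading comes with each control period).
- r.grab_frame(name): name is "scene" or "top" or "wrist"; returns the picture (400x640x3 uint8, blue, green, red); there is no depth.
- r.camera_info(name): a dict with "fx", "fy", "cx", "cy" (pixels), "origin" and "orientation" of the camera in the world. Camera axes: x right, y down, z forward; pixel columns grow to the right and rows downward; lengths in m; the calibration is good to about 2 mm. A picture is of the moment at which its call begins: read the wrist's pose just before it. camera_info takes no time and is no camera call; for the wrist camera it gives the pose at the moment of the call.
- r.close_job(): hands the job in, once; it reports no verdict.
Trained networks look in the newest picture that a camera, given by its name, has taken for a name from the list of things; names that differ only in an ending like _2 or _b are one class to them, and where a whole thing is asked for, a point or a joint stands for the part that bears it (a point fixed in the world has none). Each returns a list of dicts, best first, with "confidence" (0 to 1); they miss things now and then, are a little off and sometimes report something else, mostly with a low value. They report only what shows in the picture. A call takes as long as a camera call.
- r.spot_in(camera, thing): "position" ([x, y, z] in m, in the coordinates of the camera as it stood for that picture, good to about 4 mm: the middle of the surface that is visible of it).
- r.spot_point(camera, thing): "position" ([x, y, z] in m, in the coordinates of the camera as it stood for that picture, good to about 4 mm: a listed point, or the origin of a listed thing).
The state is a dict: "time": time; "joint_positions": joint angles; "joint_vel": joint speeds; "joint_torque": joint torques, N m; "position": TCP position; "orientation": TCP orientation; "force": force on the tool from outside, world axes, zero at the start; "ft_torque": the same for the moment, N m; "opening": opening from 0.0 (shut) to 1.0 (fully open).
Only numpy, scipy, OpenCV 4.12 (cv2) and the standard library are available. Lean on these libraries where they do the work, as an engineer would, in place of code of your own. Each camera call takes 0.05 s, during which the arm holds its last target. There are 200 camera calls.

## Working session

There is one attempt and no reset: what is moved stays moved. The work goes in short steps, Python scripts to look and compute and a tool call to move; the robot and the scene stay as the last step left them, time stands still between calls to the robot, and variables do not carry over. Pictures are saved under pics/ and viewed, about 8 in all and at most 12, crops included, and the job is handed in when it is done.

Besides the shell and the picture viewer there is one more tool, called after "Request:" as name(argument=value, ...) on one line, values as JSON. play_rows: Moves the arm, as the interface text tells. Its arguments: {"type":"object","properties":{"moves":{"type":"array","items":{"type":"number"}},"newtons":{"type":"number"}},"required":["moves"]}

```bash
mkdir -p pics; cat > h.py <<'E'
import numpy as np, cv2
from scipy.spatial.transform import Rotation as R
from station import r
def w(cam,p,ci=None):
    ci=ci or r.camera_info(cam); return R.from_quat(ci["orientation"]).apply(p)+np.array(ci["origin"])
def snap(cam,name):
    im=r.grab_frame(cam); cv2.imwrite("pics/"+name,im); return im
def find(cam,things,f):
    for t in things:
        o=getattr(r,f)(cam,t)
        for d in o[:2]: print(cam,f,t,round(d["confidence"],2),np.round(w(cam,d["position"])*1000,0), {k:v for k,v in d.items() if k not in("confidence","position")})
def px(cam,P,ci=None):
    ci=ci or r.camera_info(cam); p=R.from_quat(ci["orientation"]).inv().apply(np.array(P)-ci["origin"])
    return np.c_[ci["fx"]*p[:,0]/p[:,2]+ci["cx"],ci["fy"]*p[:,1]/p[:,2]+ci["cy"]]
def ray(cam,u,v,z,ci=None):
    ci=ci or r.camera_info(cam); d=R.from_quat(ci["orientation"]).apply([(u-ci["cx"])/ci["fx"],(v-ci["cy"])/ci["fy"],1]); o=np.array(ci["origin"])
    return o+d*(z-o[2])/d[2]
E
python3 - <<'E'
from h import *
for c in("top","scene"):
    snap(c,c+"1.png")
    find(c,["gauge","bed_seat","beam","jaw","jaw_face","post_top","pack","pen","stamp_pad","key_ring","paper_roll","mug","screwdriver"],"spot_point")
s=r.sense(); print(s, r.tcp_to_tips); print(r.camera_info("top"))
E
```

```text
top spot_point gauge 0.58 [484. 122.  -4.] {}
top spot_point bed_seat 0.93 [471. 135.  13.] {}
top spot_point beam 0.89 [547. 138.  37.] {}
top spot_point jaw 0.72 [533. 211.  11.] {}
top spot_point jaw_face 0.96 [465. 167.  27.] {}
top spot_point post_top 0.76 [531. 208.  87.] {}
top spot_point post_top 0.15 [ 536. -457.   -1.] {}
top spot_point pack 0.5 [ 518. -291.   -2.] {}
top spot_point pen 0.49 [ 677. -214.   -1.] {}
top spot_point stamp_pad 0.83 [ 536. -455.    2.] {}
top spot_point key_ring 0.73 [ 356. -270.   -1.] {}
top spot_point paper_roll 0.92 [ 777. -187.   -4.] {}
top spot_point mug 0.76 [644. 360.  -1.] {}
top spot_point screwdriver 0.86 [802.  34.  -4.] {}
scene spot_point gauge 0.91 [482. 124.   1.] {}
scene spot_point bed_seat 0.65 [473. 136.  18.] {}
scene spot_point beam 0.92 [550. 136.  43.] {}
scene spot_point jaw 0.97 [530. 216.   5.] {}
scene spot_point jaw 0.36 [ 518. -282.    2.] {}
scene spot_point jaw_face 0.95 [466. 169.  32.] {}
scene spot_point jaw_face 0.64 [531. 214.   9.] {}
scene spot_point post_top 0.72 [531. 211.  96.] {}
scene spot_point pack 0
[... 637 characters left out ...]
 0.00129101]), 'joint_torque': array([-9.52820346e-05, -4.91093981e+01, -4.03030990e-01, -3.12773287e+01,
       -6.36504684e-02,  3.36334377e-02,  1.58642831e-05]), 'position': array([0.2166737 , 0.61284588, 0.23660455]), 'orientation': array([1.69077296e-01, 9.85602793e-01, 4.38412398e-05, 2.16266663e-05]), 'force': array([-0.85467965,  0.38283345, -0.54591528]), 'ft_torque': array([ 0.02530613,  0.06229375, -0.00765669]), 'opening': 0.9983723325790267} 0.014
{'fx': 447.1558499946025, 'fy': 447.1558499946025, 'cx': 317.8427606494989, 'cy': 197.9384514249093, 'origin': array([ 0.48375158, -0.06127648,  1.22555927]), 'orientation': array([-0.6972318 ,  0.71590405, -0.01654006,  0.03279672])}
```

View pics/top1.png

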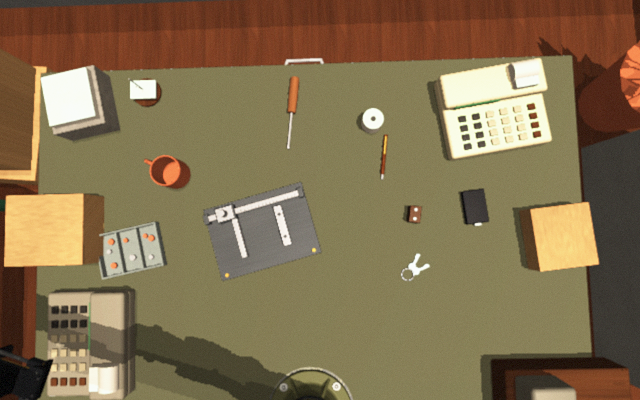

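View pics/scene1.png

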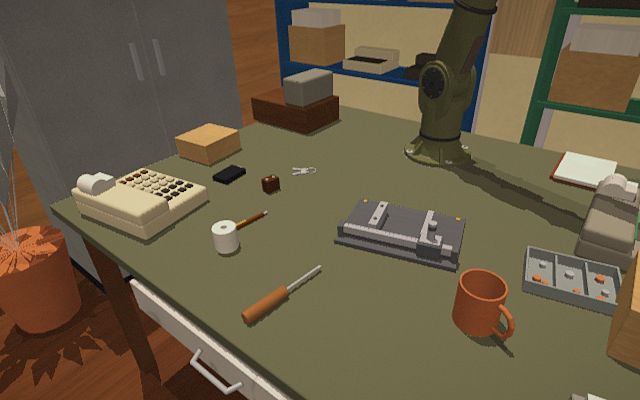

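Request:
play_rows(moves=[240, -400, 30, 0, 0, -1.01, 1, 240, -400, 30, 0, 0, -1.01, 1, 240, -400, 30, 0, 0, -1.01, 1, 240, -400, 30, 0, 0, -1.01, 1, 240, -400, 30, 0, 0, -1.01, 1, 240, -400, 30, 0, 0, -1.01, 1, 240, -400, 30, 0, 0, -1.01, 1, 240, -400, 30, 0, 0, -1.01, 1, 240, -400, 30, 0, 0, -1.01, 1, 240, -400, 30, 0, 0, -1.01, 1])

```text
time: 2.4
position: [0.4596, 0.2069, 0.2676]
orientation: [0.628, 0.778, 0.0, 0.001]
force: [0.3, 0.0, 0.2]
opening: 1.003
```

```bash
python3 - <<'E'
from h import *
snap("wrist","w1.png"); ci=r.camera_info("wrist"); s=r.sense()
print(ci, s["position"],R.from_quat(s["orientation"]).as_matrix()[:,1])
find("wrist",["gauge","bed_seat","beam","jaw","jaw_face","post_top"],"spot_point")
E
```

```text
{'fx': 335.6627506580342, 'fy': 335.6627506580342, 'cx': 321.51815842196453, 'cy': 202.12650475620626, 'origin': array([0.4419029 , 0.28349724, 0.41566026]), 'orientation': array([0.98367094, 0.10420945, 0.0167931 , 0.14577333])} [0.46017955 0.20624433 0.26756965] [0.97771298 0.20993152 0.00246733]
wrist spot_point gauge 0.59 [482. 123.   1.] {}
wrist spot_point gauge 0.18 [459. 170.  33.] {}
wrist spot_point bed_seat 0.73 [464. 136.  10.] {}
wrist spot_point beam 0.8 [548. 148.  40.] {}
wrist spot_point beam 0.49 [468. 137.  11.] {}
wrist spot_point jaw 0.94 [523. 220.  12.] {}
wrist spot_point jaw_face 0.79 [457. 173.  31.] {}
wrist spot_point post_top 0.68 [522. 220.  93.] {}
```

View pics/w1.png

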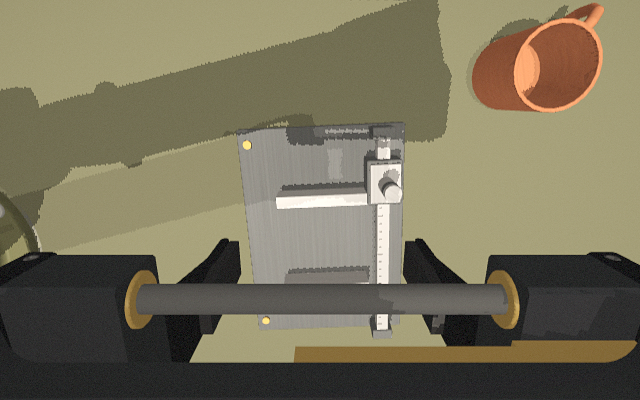

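```bash
python3 - <<'E'
from h import *
ci={'fx':335.66,'fy':335.66,'cx':321.5,'cy':202.1,'origin':np.array([.4419,.2835,.41566]),'orientation':[0.98367094, 0.10420945, 0.0167931 , 0.14577333]}
for n,u,v,z in[("blkT",383,131,.042),("blkB",381,334,.042),("post",394,190,.095),("screwTL",247,145,.012),("screwBL",266,321,.012),("jawfaceL",277,209,.042),("jawfaceR",366,204,.042)]: print(n,np.round(ray("wrist",u,v,z,ci)*1000,1))
im=cv2.imread("pics/w1.png"); cv2.imwrite("pics/w1c.png",cv2.resize(im[110:350,220:430],None,fx=2.5,fy=2.5))
im=cv2.imread("pics/top1.png"); cv2.imwrite("pics/t1c.png",cv2.resize(im[170:290,190:440],None,fx=3.2,fy=3.2,interpolation=cv2.INTER_CUBIC))
E
```

```text
blkT [515.4 266.4  42. ]
blkB [581.8  11.2  42. ]
post [530.6 215.8  95. ]
screwTL [366.7 215.1  12. ]
screwBL [429.  -23.3  12. ]
jawfaceL [417.5 153.7  42. ]
jawfaceR [517.9 181.5  42. ]
```

Request:
play_rows(moves=[40, -400, 0, 0, 0, 0, 1, 40, -400, 0, 0, 0, 0, 1, 40, -400, 0, 0, 0, 0, 1, 40, -400, 0, 0, 0, 0, 1, 40, -400, 0, 0, 0, 0, 1, 40, -400, 0, 0, 0, 0, 1, 40, -400, 0, 0, 0, 0, 1, 40, -400, 0, 0, 0, 0, 1, 40, -400, 0, 0, 0, 0, 1, 40, -400, 0, 0, 0, 0, 1])

```text
time: 3.75
position: [0.4958, -0.1851, 0.2661]
orientation: [0.624, 0.782, -0.0, -0.0]
force: [0.1, 1.5, -0.5]
opening: 1.0
```

```bash
python3 - <<'E'
from h import *
snap("wrist","w2.png"); ci=r.camera_info("wrist"); s=r.sense()
print(ci, s["position"],R.from_quat(s["orientation"]).as_matrix()[:,1])
find("wrist",["pack","key_ring"],"spot_point")
find("wrist",["pack"],"spot_in")
E
```

```text
{'fx': 335.6627506580342, 'fy': 335.6627506580342, 'cx': 321.51815842196453, 'cy': 202.12650475620626, 'origin': array([ 0.47721304, -0.10683674,  0.41431414]), 'orientation': array([0.98303436, 0.11176254, 0.0160567 , 0.14455022])} [ 0.4960677  -0.18351837  0.26599814] [ 0.97448536  0.22444891 -0.00098927]
wrist spot_point pack 0.71 [ 515. -290.   -2.] {}
wrist spot_point key_ring 0.83 [ 357. -268.   -1.] {}
wrist spot_in pack 0.77 [ 517. -281.   39.] {}
```

View pics/w2.png

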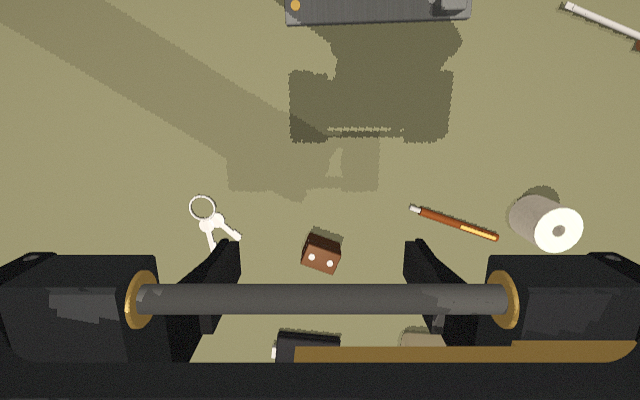

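View pics/t1c.png

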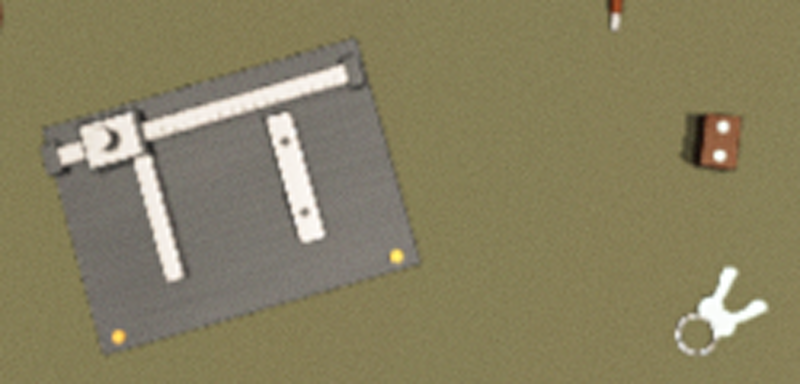

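```bash
python3 - <<'E'
from h import *
ci={'fx':335.66,'fy':335.66,'cx':321.5,'cy':202.1,'origin':np.array([0.47721304, -0.10683674,  0.41431414]),'orientation':[0.98303436, 0.11176254, 0.0160567 , 0.14455022]}
im=cv2.imread("pics/w2.png"); c=im[225:280,290:350]; cv2.imwrite("pics/w2c.png",cv2.resize(c,None,fx=8,fy=8,interpolation=cv2.INTER_CUBIC))
def blobs(m,off,cam,ci,z):
    n,l,st,ce=cv2.connectedComponentsWithStats(m.astype(np.uint8))
    P=[ray(cam,*(ce[i]+off),z,ci)*1000 for i in range(1,n) if st[i,4]>4]
    print(cam,np.round(P,1)); 
    if len(P)==2: d=P[0]-P[1]; print("yaw",np.degrees(np.arctan2(d[1],d[0])),"mid",(P[0]+P[1])/2)
blobs((c.min(2)>150),np.array([290,225]),"wrist",ci,.041)
t=cv2.imread("pics/top1.png")[200:228,403:427]
blobs((t.min(2)>140),np.array([403,200]),"top",None,.041)
for u,v in[(273.75,207.5),(284.7,246),(231,219),(241.5,257.5)]: print(ray("top",u,v,.045)*1000)
E
```

```text
wrist [[ 505.7 -286.6   41. ]
 [ 529.  -290.2   41. ]]
yaw 171.2959292368368 mid [ 517.34599891 -288.375699     41.        ]
top [[ 529.9 -291.9   41. ]
 [ 506.3 -288.3   41. ]]
yaw -8.625316786486314 mid [ 518.08699137 -290.10255879   41.        ]
[544.43932303  82.29593335  45.        ]
[442.24421216  55.30623378  45.        ]
[516.96818861 196.45493904  45.        ]
[414.93067824 169.89450588  45.        ]
```

View pics/w2c.png

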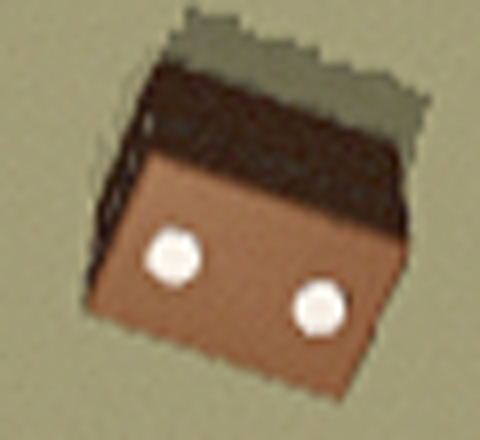

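Request:
play_rows(moves=[22, -105, -130, 0, 0, -0.378, 1, 22, -105, -130, 0, 0, -0.378, 1, 22, -105, -130, 0, 0, -0.378, 1, 22, -105, -130, 0, 0, -0.378, 1, 22, -105, -160, 0, 0, -0.378, 1, 22, -105, -160, 0, 0, -0.378, 1, 22, -105, -160, 0, 0, -0.378, 1])

```text
time: 4.65
position: [0.5185, -0.2864, 0.1062]
orientation: [0.757, 0.653, 0.0, -0.001]
force: [0.6, 0.1, 1.2]
opening: 0.993
```

```bash
cat >> h.py <<'E'
def st(tx=None,ty=None,yaw=None):
    s=r.sense(); m=R.from_quat(s["orientation"]).as_matrix(); y=np.degrees(np.arctan2(m[1,1],m[0,1])); p=s["position"]*1000
    print("t",round(s["time"],2),"pos",p.round(1),"yaw",round(y,2),"z",m[:,2].round(3),"F",s["force"].round(2),"M",s["ft_torque"].round(2),"op",round(s["opening"],3))
    return p,y
E
python3 -c "
from h import *
st()"
```

```text
t 4.65 pos [ 518.5 -286.4  106.2] yaw -8.45 z [-0.001  0.002 -1.   ] F [0.58 0.1  1.16] M [-0.04  0.01  0.02] op 0.993
```

Request:
play_rows(moves=[-1, -3, -45, 0, 0, 0, 1, -1, -3, -84, 0, 0, 0, 1, -1, -3, -84, 0, 0, 0, 1, -1, -3, -84, 0, 0, 0, 1, -1, -3, -84, 0, 0, 0, 0, -1, -3, -84, 0, 0, 0, 0, -1, -3, -84, 0, 0, 0, 0, -1, -3, -84, 0, 0, 0, 0, -1, -3, -84, 0, 0, 0, 0, -1, -3, -84, 0, 0, 0, 0], newtons=15)

```text
time: 5.65
position: [0.5175, -0.2894, 0.0222]
orientation: [0.757, 0.653, 0.0, -0.001]
force: [-0.1, 0.4, 0.3]
opening: 0.543
```

```bash
python3 -c "
from h import *
st()"
```

```text
t 5.65 pos [ 517.5 -289.4   22.2] yaw -8.45 z [-0.001  0.002 -1.   ] F [-0.11  0.41  0.28] M [-0.13  0.1   0.01] op 0.543
```

Request:
play_rows(moves=[0, 0, 0, 0, 0, 0, 0, 0, 0, 0, 0, 0, 0, 0, 0, 0, 0, 0, 0, 0, 0, 0, 0, 45, 0, 0, 0, 0, 0, 0, 95, 0, 0, 0, 0, 0, 0, 95, 0, 0, 0, 0])

```text
time: 6.25
position: [0.5209, -0.2923, 0.1236]
orientation: [0.757, 0.653, 0.003, 0.004]
force: [0.6, -1.7, -0.5]
opening: 0.505
```

```bash
python3 -c "
from h import *
st()"
```

```text
t 6.25 pos [ 520.9 -292.3  123.6] yaw -8.48 z [ 0.009 -0.002 -1.   ] F [ 0.57 -1.74 -0.55] M [-0.17 -0.   -0.01] op 0.505
```

Request:
play_rows(moves=[-50, 425, 0, 0, 0, 0.403, 0, -50, 425, 0, 0, 0, 0.403, 0, -50, 425, 0, 0, 0, 0.403, 0, -50, 425, 0, 0, 0, 0.403, 0, -50, 425, 0, 0, 0, 0.403, 0, -50, 425, 0, 0, 0, 0.403, 0, -50, 425, 0, 0, 0, 0.403, 0, -50, 425, 0, 0, 0, 0.403, 0, -50, 425, 0, 0, 0, 0.403, 0, -50, 425, 0, 0, 0, 0.403, 0])

```text
time: 7.25
position: [0.4694, 0.1374, 0.1228]
orientation: [0.608, 0.794, 0.003, 0.002]
force: [-0.2, -0.6, -1.5]
opening: 0.505
```

Request:
play_rows(moves=[0, 0, 0, 0, 0, 0, 0, 0, 0, 0, 0, 0, 0, 0])

```text
time: 7.45
position: [0.469, 0.1366, 0.1222]
orientation: [0.609, 0.793, 0.003, 0.002]
force: [-0.3, -1.5, -2.3]
opening: 0.503
```

```bash
python3 - <<'E'
from h import *
st()
snap("wrist","w3.png"); snap("scene","s3.png"); ci=r.camera_info("wrist"); print(ci["origin"],ci["orientation"])
find("scene",["pack","bed_seat","gauge","post_top"],"spot_point")
cv2.imwrite("pics/s3c.png",cv2.resize(cv2.imread("pics/s3.png")[120:290,290:520],None,fx=3,fy=3))
E
```

```text
t 7.45 pos [469.  136.6 122.2] yaw 14.99 z [ 0.007  0.002 -1.   ] F [-0.33 -1.49 -2.33] M [-0.08  0.09 -0.  ] op 0.503
[0.44671124 0.21191504 0.2707398 ] [0.98098471 0.12785072 0.0228234  0.14422994]
scene spot_point pack 0.56 [467. 142. 100.] {}
scene spot_point bed_seat 0.57 [468. 132.  17.] {}
scene spot_point gauge 0.98 [482. 122.  -0.] {}
scene spot_point gauge 0.24 [ 534. -458.    5.] {}
scene spot_point post_top 0.94 [531. 214.  96.] {}
```

View pics/s3c.png

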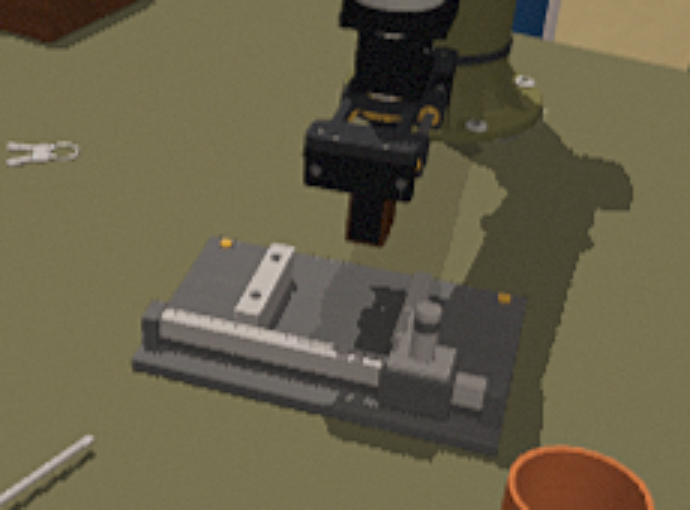

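Request:
play_rows(moves=[2, -3, -40, -0.002, 0.007, -0.007, 0, 2, -3, -70, -0.002, 0.007, -0.007, 0, 2, -3, -84, -0.002, 0.007, -0.007, 0, 2, -3, -84, -0.002, 0.007, -0.007, 0, 2, -3, -84, -0.002, 0.007, -0.007, 0])

```text
time: 8.25
position: [0.4723, 0.1337, 0.0396]
orientation: [0.612, 0.791, 0.001, 0.001]
force: [0.3, -0.0, -1.0]
opening: 0.503
```

```bash
python3 -c "
from h import *
st()"
```

```text
t 8.25 pos [472.3 133.7  39.6] yaw 14.54 z [ 0.002  0.001 -1.   ] F [ 0.31 -0.   -1.04] M [-0.06  0.01  0.02] op 0.503
```

Lower in small steps till contact.

Request:
play_rows(moves=[-1, -1, -3, 0, 0, 0, 0, -1, -1, -4, 0, 0, 0, 0, -1, -1, -5, 0, 0, 0, 0, -1, -1, -5, 0, 0, 0, 0, -1, -1, -5, 0, 0, 0, 0])

```text
time: 8.75
position: [0.4714, 0.1328, 0.0348]
orientation: [0.612, 0.791, 0.001, 0.001]
force: [0.2, -0.2, -1.8]
opening: 0.507
```

```bash
python3 -c "
from h import *
st()"
```

```text
t 8.75 pos [471.4 132.8  34.8] yaw 14.55 z [ 0.002  0.001 -1.   ] F [ 0.16 -0.15 -1.81] M [-0.03  0.1  -0.03] op 0.507
```

Request:
play_rows(moves=[0, 0, -0.5, 0, 0, 0, 0, 0, 0, -1, 0, 0, 0, 0, 0, 0, -1.5, 0, 0, 0, 0, 0, 0, -1.5, 0, 0, 0, 0])

```text
time: 9.15
position: [0.4716, 0.1329, 0.0342]
orientation: [0.612, 0.791, 0.001, 0.0]
force: [-1.8, -1.2, 7.6]
opening: 0.504
```

```bash
python3 -c "
from h import *
st()"
```

```text
t 9.15 pos [471.6 132.9  34.2] yaw 14.55 z [ 0.002  0.001 -1.   ] F [-1.8  -1.2   7.62] M [-0.24  0.77  0.05] op 0.504
```

Request:
play_rows(moves=[0, 0, 0.5, 0, 0, 0, 0.75, 0, 0, 0.5, 0, 0, 0, 0.75, 0, 0, 0.5, 0, 0, 0, 0.75, 0, 0, 0.5, 0, 0, 0, 0.75, 0, 0, 40, 0, 0, 0, 0.75, 0, 0, 85, 0, 0, 0, 0.75, 0, 0, 120, 0, 0, 0, 0.6, 0, 0, 120, 0, 0, 0, 0.4, 0, 0, 120, 0, 0, 0, 0.4, 0, 0, 120, 0, 0, 0, 0.4])

```text
time: 10.15
position: [0.4706, 0.1327, 0.1529]
orientation: [0.612, 0.791, 0.0, -0.0]
force: [-0.2, -0.3, -1.2]
opening: 0.474
```

```bash
python3 - <<'E'
from h import *
st()
snap("wrist","w4.png"); snap("scene","s4.png"); snap("top","t4.png"); ci=r.camera_info("wrist"); print(ci["origin"],ci["orientation"])
for c in("scene","top"): find(c,["pack","post_top"],"spot_point")
t=cv2.resize(cv2.imread("pics/t4.png")[175:285,195:330],None,fx=3,fy=3)
s=cv2.resize(cv2.imread("pics/s4.png")[180:290,320:480],None,fx=3,fy=3)
cv2.imwrite("pics/c4.png",np.hstack([t,s])[:,:800+90][:, :])
im=np.hstack([t,s]); cv2.imwrite("pics/c4.png",cv2.resize(im,(795,int(im.shape[0]*795/im.shape[1]))))
E
```

```text
t 10.15 pos [470.6 132.7 152.9] yaw 14.55 z [-0.  0. -1.] F [-0.19 -0.31 -1.22] M [-0.12  0.04  0.04] op 0.474
[0.44960975 0.20890986 0.30097861] [0.98132618 0.12524826 0.01832516 0.14483093]
scene spot_point pack 0.85 [472. 136.  14.] {}
scene spot_point post_top 0.56 [526. 213.  96.] {}
top spot_point pack 0.66 [474. 128.  10.] {}
```

View pics/c4.png

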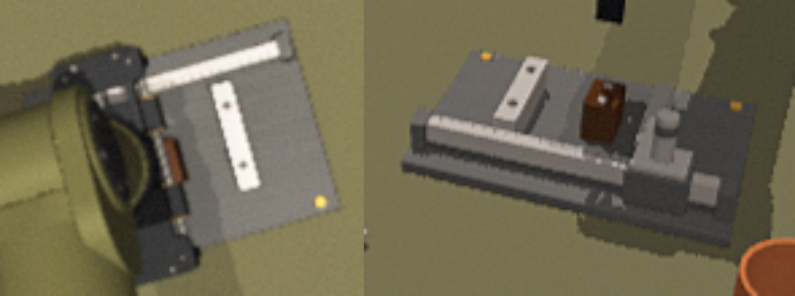

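Request:
play_rows(moves=[50, 119, 0, 0, 0, 0, 0, 50, 119, 0, 0, 0, 0, 0, 50, 119, 0, 0, 0, 0, 0, 50, 119, 0, 0, 0, 0, 0, 50, 119, -40, 0, 0, 0, 0, 50, 119, -75, 0, 0, 0, 0, 50, 119, -75, 0, 0, 0, 0, 50, 119, -75, 0, 0, 0, 0, 50, 119, -75, 0, 0, 0, 0])

```text
time: 11.4
position: [0.5227, 0.2519, 0.0807]
orientation: [0.612, 0.791, 0.002, 0.001]
force: [0.8, -0.4, 0.4]
opening: 0.006
```

```bash
cat >> h.py <<'E'
def gst():
    import time
    p,y=st(); c,s_=np.cos(.2548),np.sin(.2548); d=p[:2]-[481.5,122.5]; F=r.sense()["force"]
    print("gauge xy",round(d[0]*c+d[1]*s_,1),round(-d[0]*s_+d[1]*c,1),"Fgx",round(F[0]*c+F[1]*s_,2),"Fgy",round(-F[0]*s_+F[1]*c,2))
E
python3 - <<'E'
from h import *
gst(); snap("scene","s5.png"); 
for i in range(5): r.grab_frame("scene"); f=r.sense()["force"]; print(f.round(2))
cv2.imwrite("pics/s5c.png",cv2.resize(cv2.imread("pics/s5.png")[120:290,320:520],None,fx=3,fy=3))
E
```

```text
t 11.4 pos [522.7 251.9  80.7] yaw 14.5 z [ 0.004  0.002 -1.   ] F [ 0.76 -0.4   0.41] M [-0.05  0.03 -0.06] op 0.006
gauge xy 72.5 114.8 Fgx 0.64 Fgy -0.58
[ 0.36  0.59 -1.43]
[-0.5  -0.57  0.27]
[-0.03  0.45 -0.64]
[0.05 0.08 1.24]
[ 0.31 -0.66 -0.7 ]
```

View pics/s5c.png

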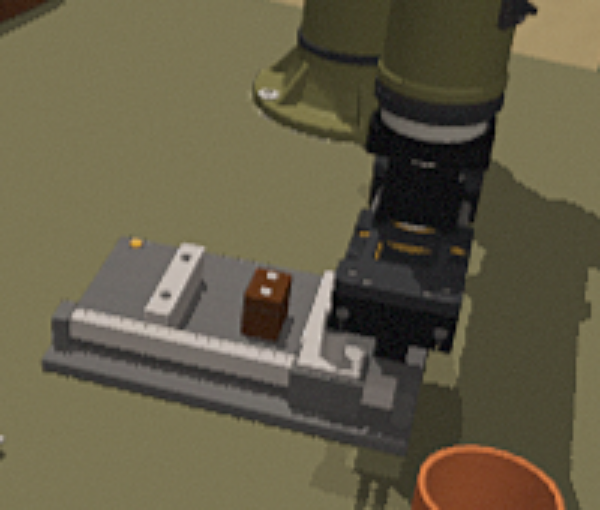

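Request:
play_rows(moves=[-1.6, -3.5, -2, 0, 0, 0, 0, -0.9, -6.4, -2, 0, 0, 0, 0, -0.1, -9.3, -2, 0, 0, 0, 0, 0.6, -12.2, -2, 0, 0, 0, 0, 1.4, -15.1, -2, 0, 0, 0, 0, 2.1, -18, -2, 0, 0, 0, 0, 2.9, -20.9, -2, 0, 0, 0, 0, 3.6, -23.8, -2, 0, 0, 0, 0, 4.4, -26.7, -2, 0, 0, 0, 0, 5.2, -29.6, -2, 0, 0, 0, 0])

```text
time: 12.7
position: [0.5267, 0.2234, 0.0776]
orientation: [0.611, 0.791, 0.002, -0.0]
force: [-0.8, 4.4, -0.4]
opening: 0.006
```

```bash
python3 -c "
from h import *
gst()"
```

```text
t 12.7 pos [526.7 223.4  77.6] yaw 14.61 z [ 0.002  0.003 -1.   ] F [-0.76  4.38 -0.44] M [0.77 0.34 0.05] op 0.006
gauge xy 69.1 86.3 Fgx 0.36 Fgy 4.43
```

Request:
play_rows(moves=[0.8, -2.9, 0, 0, 0, 0, 0, 1.5, -5.8, 0, 0, 0, 0, 0, 2.3, -8.7, 0, 0, 0, 0, 0, 3, -11.6, 0, 0, 0, 0, 0, 3.8, -14.5, 0, 0, 0, 0, 0, 4.5, -17.4, 0, 0, 0, 0, 0, 5.3, -20.3, 0, 0, 0, 0, 0, 6, -23.2, 0, 0, 0, 0, 0, 6.8, -26.1, 0, 0, 0, 0, 0, 7.6, -29, 0, 0, 0, 0, 0])

```text
time: 13.7
position: [0.5342, 0.1947, 0.0776]
orientation: [0.611, 0.791, 0.002, -0.0]
force: [-1.7, 4.9, -0.8]
opening: 0.007
```

```bash
python3 -c "
from h import *
gst()"
```

```text
t 13.7 pos [534.2 194.7  77.6] yaw 14.63 z [ 0.002  0.003 -1.   ] F [-1.68  4.91 -0.79] M [1.01 0.25 0.04] op 0.007
gauge xy 69.3 56.6 Fgx -0.38 Fgy 5.18
```

Request:
play_rows(moves=[0.5, -1.9, 0, 0, 0, 0, 0, 1, -3.9, 0, 0, 0, 0, 0, 1.5, -5.8, 0, 0, 0, 0, 0, 2, -7.7, 0, 0, 0, 0, 0, 2.5, -9.7, 0, 0, 0, 0, 0, 3, -11.6, 0, 0, 0, 0, 0, 3.5, -13.6, 0, 0, 0, 0, 0, 4, -15.5, 0, 0, 0, 0, 0, 4.5, -17.4, 0, 0, 0, 0, 0, 5, -19.4, 0, 0, 0, 0, 0])

```text
time: 14.7
position: [0.5392, 0.1757, 0.0776]
orientation: [0.611, 0.791, 0.002, -0.0]
force: [-0.2, 4.6, 0.2]
opening: 0.001
```

```bash
python3 - <<'E'
from h import *
gst(); snap("scene","s6.png"); snap("top","t6.png")
t=cv2.resize(cv2.imread("pics/t6.png")[175:285,195:330],None,fx=3,fy=3)
s=cv2.resize(cv2.imread("pics/s6.png")[180:290,320:450],None,fx=3,fy=3)
cv2.imwrite("pics/c6.png",np.hstack([t,s]))
E
```

```text
t 14.7 pos [539.2 175.7  77.6] yaw 14.65 z [ 0.002  0.004 -1.   ] F [-0.16  4.59  0.17] M [1.08 0.23 0.02] op 0.001
gauge xy 69.3 36.9 Fgx 1.01 Fgy 4.48
```

View pics/c6.png

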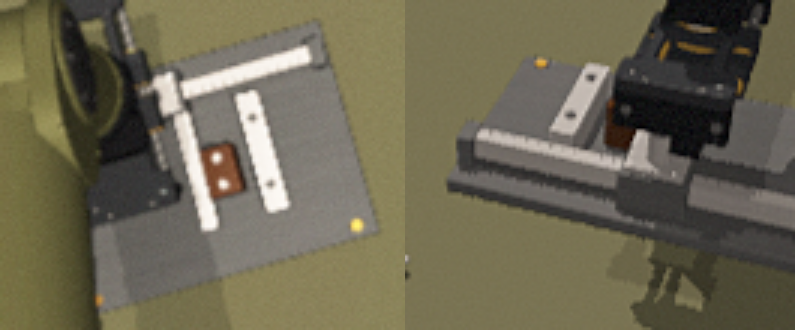

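Request:
play_rows(moves=[0.3, -1, 0, 0, 0, 0, 0, 0.5, -1.9, 0, 0, 0, 0, 0, 0.8, -2.9, 0, 0, 0, 0, 0, 1, -3.9, 0, 0, 0, 0, 0, 1.3, -4.8, 0, 0, 0, 0, 0, 1.5, -5.8, 0, 0, 0, 0, 0, 1.8, -6.8, 0, 0, 0, 0, 0, 2, -7.7, 0, 0, 0, 0, 0])

```text
time: 15.6
position: [0.5413, 0.1678, 0.0776]
orientation: [0.611, 0.791, 0.002, -0.0]
force: [-0.8, 4.9, -0.8]
opening: 0.011
```

```bash
python3 -c "
from h import *
gst()"
```

```text
t 15.6 pos [541.3 167.8  77.6] yaw 14.63 z [ 0.002  0.004 -1.   ] F [-0.75  4.95 -0.85] M [1.02 0.17 0.04] op 0.011
gauge xy 69.3 28.7 Fgx 0.52 Fgy 4.98
```

Request:
play_rows(moves=[0.3, -1, 0, 0, 0, 0, 0, 0.5, -1.9, 0, 0, 0, 0, 0, 0.8, -2.9, 0, 0, 0, 0, 0, 0.8, -2.9, 0, 0, 0, 0, 0])

```text
time: 16.0
position: [0.542, 0.165, 0.0776]
orientation: [0.611, 0.791, 0.002, -0.001]
force: [0.0, 4.5, -0.4]
opening: 0.007
```

Request:
play_rows(moves=[0.2, -0.6, 0, 0, 0, 0, 0, 0.3, -1.2, 0, 0, 0, 0, 0, 0.5, -1.9, 0, 0, 0, 0, 0, 0.5, -1.9, 0, 0, 0, 0, 0])

```text
time: 16.4
position: [0.5425, 0.1632, 0.0776]
orientation: [0.611, 0.791, 0.002, -0.001]
force: [-0.1, 4.8, -0.6]
opening: 0.005
```

Request:
play_rows(moves=[0.2, -0.6, 0, 0, 0, 0, 0, 0.3, -1.2, 0, 0, 0, 0, 0, 0.5, -1.9, 0, 0, 0, 0, 0, 0.5, -1.9, 0, 0, 0, 0, 0])

```text
time: 16.8
position: [0.543, 0.1615, 0.0776]
orientation: [0.611, 0.791, 0.002, -0.001]
force: [-0.9, 5.1, -1.0]
opening: 0.008
```

Request:
play_rows(moves=[0.2, -0.6, 0, 0, 0, 0, 0, 0.3, -1.2, 0, 0, 0, 0, 0, 0.5, -1.9, 0, 0, 0, 0, 0, 0.5, -1.9, 0, 0, 0, 0, 0])

```text
time: 17.2
position: [0.5432, 0.1608, 0.0776]
orientation: [0.611, 0.792, 0.003, -0.001]
force: [-0.8, 7.5, -0.4]
opening: 0.005
```

```bash
cat >> h.py <<'E'
def avg(n=12):
    c,s_=np.cos(.2548),np.sin(.2548); L=[]
    for i in range(n):
        r.grab_frame("scene"); F=r.sense()["force"]; L.append([F[0]*c+F[1]*s_,-F[0]*s_+F[1]*c,F[2]])
    print("avg gx gy z",np.mean(L,0).round(2),"sd",np.std(L,0).round(2))
E
python3 -c "
from h import *
gst();avg()"
```

```text
t 17.2 pos [543.2 160.8  77.6] yaw 14.69 z [ 0.001  0.006 -1.   ] F [-0.79  7.47 -0.43] M [1.34 0.22 0.04] op 0.005
gauge xy 69.3 21.5 Fgx 1.12 Fgy 7.43
avg gx gy z [ 0.61  6.79 -0.36] sd [0.56 0.33 0.67]
```

Request:
play_rows(moves=[0.3, -1.2, 0, 0, 0, 0, 0, 0.4, -1.5, 0, 0, 0, 0, 0, 0.4, -1.7, 0, 0, 0, 0, 0, 0.4, -1.7, 0, 0, 0, 0, 0])

```text
time: 18.2
position: [0.5432, 0.1607, 0.0777]
orientation: [0.61, 0.792, 0.003, -0.002]
force: [-1.1, 7.1, -0.4]
opening: 0.003
```

```bash
python3 -c "
from h import *
gst();avg()"
```

```text
t 18.2 pos [543.2 160.7  77.7] yaw 14.75 z [ 0.001  0.007 -1.   ] F [-1.12  7.1  -0.36] M [1.5  0.27 0.03] op 0.003
gauge xy 69.3 21.4 Fgx 0.71 Fgy 7.16
avg gx gy z [ 0.51  7.26 -0.53] sd [0.37 0.46 0.39]
```

Request:
play_rows(moves=[0.5, -2, 0, 0, 0, 0, 0, 0.6, -2.4, 0, 0, 0, 0, 0, 0.7, -2.8, 0, 0, 0, 0, 0, 0.7, -2.8, 0, 0, 0, 0, 0])

```text
time: 19.2
position: [0.5434, 0.1603, 0.0777]
orientation: [0.61, 0.793, 0.004, -0.003]
force: [-1.8, 9.1, -0.8]
opening: 0.003
```

```bash
python3 -c "
from h import *
gst();avg()"
```

```text
t 19.2 pos [543.4 160.3  77.7] yaw 14.85 z [ 0.    0.01 -1.  ] F [-1.85  9.07 -0.8 ] M [1.81 0.36 0.05] op 0.003
gauge xy 69.4 21.0 Fgx 0.5 Fgy 9.24
avg gx gy z [ 0.6   8.91 -0.69] sd [0.5  0.38 0.65]
```

Request:
play_rows(moves=[-0.3, 1, 0, 0, 0, 0, 0, -0.8, 2.9, 0, 0, 0, 0, 0, -2, 7.7, 0, 0, 0, 0, 0, -5, 19.4, 0, 0, 0, 0, 0, -8, 30, 0, 0, 0, 0, 0, -8, 30, 40, 0, 0, 0, 0, -8, 30, 80, 0, 0, 0, 0, -20, 70, 100, 0, 0, 0, 0, -30, 120, 130, 0, 0, 0, 0, -30, 120, 130, 0, 0, 0, 0])

```text
time: 20.8
position: [0.5118, 0.2888, 0.2109]
orientation: [0.606, 0.795, 0.008, -0.004]
force: [-0.5, 0.2, 0.5]
opening: 0.005
```

Request:
play_rows(moves=[-90, 200, 60, 0, 0, 0, 0, -90, 200, 60, 0, 0, 0, 0, -90, 200, 60, 0, 0, 0, 0, -90, 200, 60, 0, 0, 0, 0, -90, 200, 60, 0, 0, 0, 0])

```text
time: 21.3
position: [0.4186, 0.4929, 0.2715]
orientation: [0.604, 0.797, 0.008, -0.004]
force: [-0.2, 0.0, 0.6]
opening: 0.004
```

```bash
python3 - <<'E'
from h import *
st(); snap("scene","s7.png"); snap("top","t7.png")
for c in("scene","top"): find(c,["pack","post_top","jaw_face"],"spot_point")
t=cv2.resize(cv2.imread("pics/t7.png")[175:285,195:330],None,fx=3,fy=3,interpolation=cv2.INTER_CUBIC)
s=cv2.resize(cv2.imread("pics/s7.png")[180:290,320:450],None,fx=3,fy=3,interpolation=cv2.INTER_CUBIC)
cv2.imwrite("pics/c7.png",np.hstack([t,s]))
E
```

```text
t 21.3 pos [418.6 492.9 271.5] yaw 15.63 z [ 0.003  0.018 -1.   ] F [-0.22  0.    0.61] M [-0.06  0.05  0.03] op 0.004
scene spot_point pack 0.74 [482.  92.  12.] {}
scene spot_point post_top 0.62 [548. 138.  98.] {}
scene spot_point jaw_face 0.93 [482. 101.  31.] {}
top spot_point pack 0.72 [483.  84.  10.] {}
top spot_point post_top 0.85 [551. 139.  87.] {}
top spot_point jaw_face 0.82 [483.  99.  25.] {}
```

View pics/c7.png

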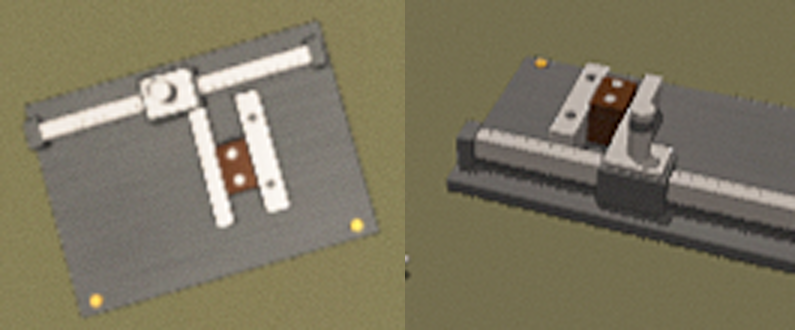

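```bash
python3 -c "
from h import *
print(r.close_job())"
```

```text
the job is handed in; nothing more can be done
None
```

The battery pack is standing on the caliper bed, nipped between both jaws, and the job is handed in at about 21 s of the 72 s allowed.

- **Placing:** I gripped the pack on its 44 mm sides, set it on the bed seat, let go and lifted clear. I then pushed the thumb post with the closed fingers until the pack met the anvil.
- **Nip force:** My last average while pushing was 8.9 N. Less the 4 N of slide friction, that is a nip of about 4.9 N.
- **After backing off:** The pictures show the pack touching both jaws, at gauge x of about -8 mm. The moving jaw looks square by eye. The arm is clear and the wrist force is near zero.
- **Not measured:** I could not measure the nip that remains now the arm is away. It may have relaxed towards the 4 N that friction can hold. The jaw's small rocking angle was not measured either.
- **Other objects:** I touched none of the other things on the counter, but did not measure their positions again at the end.
- **Networks:** The top and scene cameras disagreed by up to about 9 mm on some points, such as the pack and the post top. I took the gauge's pose from picture geometry and the final contact from force.

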